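# Hang the bottle holder on the slotted upright and load the solvent bottle

## Task

Hang the steel bottle holder on the slotted upright: hook both of its tabs into the two teardrop slots, then push it down until it is fully home and the ball catch clicks out into the holder's window. Once it is locked, stand the amber solvent bottle upright in the holder's cup and let go. Leave the jar, the beaker and the wrench where they are, and do not tip the bottle over.

Things in the scene. Friction and masses are not known exactly. Their poses are not given: they have to be found in the camera images.
- upright: Fixed grey sheet-steel upright, 90 mm wide, 175 mm high; its base plate (100 x 140 x 8 mm) lies behind the front face. Origin: on the front face, mid-width, at bench level. z up, y along the face, which looks along -x. Front plate 5 mm thick, hollow behind for over 35 mm, with two teardrop slots through it (see slot_left, slot_right).
- slot_left (a point): Bottom edge of the slot at y = +25 mm, z = 120 mm on the upright's face. The slot reaches up 40 mm from here: 10 mm wide for the first 8 mm, widening to 18 mm at 16 mm, then 18 mm wide to its top.
- slot_right (a point): Bottom edge of the same kind of slot at y = -25 mm, z = 120 mm on the upright's face.
- seat (a point): Point on the upright's face at x = 0, y = 0, z = 70 mm of the upright: where the holder's origin lies when it is fully home, axes as the upright's. To hook it, hold its origin about 29 mm higher, push along the upright's +x until the flange meets the face, then push down 29 mm.
- catch (a joint): Sprung steel ball in the upright's face at y = 0, z = 86 mm. Value in m: 0 = fully out (3 mm proud, 14 mm across at the face), 0.003 = pushed flush. The holder's bottom edge has to be pushed down past it (a light push, under 10 N); it springs out into the holder's window when that is fully home.
- holder: Loose steel bottle holder, 250 g, standing on the bench the way up it is to hang. Origin: back face of its back flange, bottom edge, mid-width; z up, +x the way the tabs point, cup at -x. Flange 90 mm wide, 70 high, 4 thick, with a window (y -10 to 10, z 8 to 24 mm) for the ball catch. Its weight alone does not lock it.
- tab_left (a point): One of two hooked tabs on the flange's back, 8 mm wide: bottom of its neck at x = 0, y = +25, z = 50 mm of the holder. It stands out 11.5 mm in +x; neck 8 mm high; at its end (x 7 to 11.5 mm) a lip hangs 10 mm below the neck. Home, this point lies at the bottom of slot_left.
- tab_right (a point): The other tab, alike, at x = 0, y = -25, z = 50 mm of the holder; it belongs in slot_right.
- holder_grip (a point): Middle of the holder's arm, at x = -34, y = 0, z = 45 mm of the holder: a flat bar 10 mm thick in y, z 26 to 62 mm, joining flange to cup over x = -4 to -64 mm. Grip it here from above, across y.
- cup_floor (a point): Middle of the cup's inner floor, at x = -94, y = 0, z = 4 mm of the holder. Cup: square open box, 60 mm outside, 54 mm inside; walls rise 26 mm above this floor, the wall on the flange side 58 mm.
- bottle: Loose amber solvent bottle with a white cap, about 150 g, 100 mm high; straight body 40 mm in diameter up to z = 70 mm, cap 25 mm in diameter from z = 78 to 100 mm. Origin: centre of its underside, z up.
- jar: Bystander: low clear jar with a white lid, 44 mm in diameter, 50 mm high. Origin: centre of its underside.
- beaker: Bystander: open glass beaker, 64 mm in diameter, 80 mm high. Origin: centre of its underside.
- wrench: Bystander: steel wrench 150 mm long, lying on the bench along its x. Origin: underside, near its middle.
Not all that is in view belongs to the job. Of the things that look like the upright, take the one that is farthest from the robot's base at the start.

How it is judged:
By the outcome, as a careful person would: the job done as asked, in the order asked, and still so for the second after the job is handed in, with the robot touching nothing.
It also fails if it takes over 64 s, if anything falls off the work surface, if the arm or the gripper's body presses on something with over 40 N, if the wrist force passes 120 N, or if a joint passes its speed limit or range.

## Robot

A 6-joint arm with a two-finger parallel gripper is mounted at the origin on the work surface. World frame = base frame: x ahead of the robot, y to its left, z up, the work surface at z = 0. Lengths are in mm, angles in rad, forces in N, time in s.
With the tool pointing down it reaches from about 275 to 750 mm from the base axis. Payload 10.2 kg.
Tool frame: the origin (TCP) lies midway between the tips of the shut fingers; the grasp point (between the pads) lies 19 mm behind it; z points along the fingers, y is the line along which they close (so a half turn about z gives the same grasp; the last joint's range is limited). The gripper opens to 85 mm and grips with 20 to 120 N. Pads are 22 mm wide; open, the fingers measure 114 mm over their backs; the gripper's body (76 mm by 85 mm) begins 54 mm behind the grasp point. The pads swing forward as they close: fully open they stand 13 mm farther back than shut.
Start: joints at [-1.441, 0.313, 1.498, -0, 1.331, -0.223], TCP at [181.389, -492.676, 231.294] pointing down, gripper open.
Joint ranges: [-2.94, 2.94], [-0.97, 2.17], [0.19, 2.56], [-1.23, 4.37], [0.02, 3.11], [-2.88, 2.88]. Speed limits (rad/s): [2.39, 2.39, 3.01, 3.14, 3.14, 3.14].

## Interface

Orientations are given as a unit quaternion [w, x, y, z].
In Python, from rig import ctrl gives the robot as it stands.
- The arm moves only by the tool send_rows, never from a script. Its argument "targets" is a list of rows, each an object with "offset": the shift along the world's x, y, z in cm, a list of three; "spin": the turn about the world's z in rad. A call has 1 to 8 rows; each row is the pose to reach, as a shift and turn from the pose commanded when the call began; what a row does not reach only later rows make up. A row lasts 1/12 s, in which the tool goes at most 41.7 mm and 7.16 degrees, less where a joint would pass 70% of its speed; a pose out of reach is approached as far as the arm can. A call with a gripper value outside its range is refused whole. "grip" is the opening, from 0 (shut) to 1 (fully open), set as the call begins (left out, the last holds). The fingers move at their own pace and stop on an object; "squeeze" is the grip in N (left out, the last holds). Time passes only in rows, so rows that repeat a pose let the fingers close. It gives the time, the measured TCP pose, the force, the opening and the grip force at its end, in the units of the state.
- ctrl.sense(): the state, without advancing time (a new reading comes with each control period).
- ctrl.capture(name): name is "scene" or "top"; returns (picture, depth): 384x512x3 uint8, red, green, blue; 384x512 float32, mm along the optical axis (not along the pixel's ray), 0 where there is no reading.
- ctrl.calibration(name): a dict with "fx", "fy", "cx", "cy" (pixels), "view" (4x4, takes a point from world to camera coordinates). Camera axes: x right, y down, z forward; pixel columns grow to the right and rows downward; lengths in mm; the calibration is good to about 2 mm. A picture is of the moment at which its call begins. calibration takes no time and is no camera call.
- ctrl.finish_job(): hands the job in; it is judged then, once.
Trained networks look in the newest picture that a camera, given by its name, has taken for a name from the list of things; names that differ only in an ending like _2 or _b are one class to them, and where a whole thing is asked for, a point or a joint stands for the part that bears it (a point fixed in the world has none). Each returns a list of dicts, best first, with "conf" (0 to 1); they miss things now and then, are a little off and sometimes report something else, mostly with a low value. They report only what shows in the picture. A call takes as long as a camera call. They do not tell look-alikes from the thing itself.
- ctrl.search_frame(camera, query): "box" ([left, top, right, bottom] in pixels, round what is visible of it).
- ctrl.place_of(camera, query): "uv" ([column, row] in pixels: a listed point, or the origin of a listed thing).
The state is a dict: "time_s": time; "joints": joint angles; "dq": joint speeds; "tau": joint torques, N m; "eef_pos": TCP position; "ee_rot": TCP orientation; "force": force on the tool from outside, world axes, zero at the start; "wrist_torque": the same for the moment, N m; "grip_width": opening from 0.0 (shut) to 1.0 (fully open); "grip_force": force on a finger pad.
Only numpy, scipy, OpenCV 4.12 (cv2) and the standard library are available. Lean on these libraries where they do the work, as an engineer would, in place of code of your own. Each camera call takes 0.05 s, during which the arm holds its last target. There are 200 camera calls.

## Working session

There is one attempt and no reset: what is moved stays moved. The work goes in short steps, Python scripts to look and compute and a tool call to move; the robot and the scene stay as the last step left them, time stands still between calls to the robot, and variables do not carry over. Pictures are saved under pics/ and viewed, at most 10 in all, crops included, and the job is handed in when it is done.

Besides the shell and the picture viewer there is one more tool, called after ">>>" by a JSON object that holds its "api" and its "payload", one argument or row to a line. send_rows: Moves the arm, as the interface text tells. Its arguments: {"type":"object","properties":{"targets":{"type":"array"},"grip":{"type":"number"},"squeeze":{"type":"number"}},"required":["targets"]}

```bash
mkdir -p pics; cat > h.py <<'E'
import numpy as np, cv2
from rig import ctrl
def w(cam,u,v,d):
    c=ctrl.calibration(cam);p=np.array([(u-c['cx'])/c['fx']*d,(v-c['cy'])/c['fy']*d,d,1.])
    return (np.linalg.inv(np.array(c['view']))@p)[:3]
def cloud(cam,depth):
    c=ctrl.calibration(cam);v,u=np.mgrid[:384,:512];d=depth.astype(float)
    P=np.stack([(u-c['cx'])/c['fx']*d,(v-c['cy'])/c['fy']*d,d,np.ones_like(d)],-1)
    P=(P@np.linalg.inv(np.array(c['view'])).T)[...,:3];P[d==0]=np.nan
    return P
def shot(cam,name):
    im,d=ctrl.capture(cam);np.savez('pics/'+name,im=im,d=d);cv2.imwrite(f'pics/{name}.png',im[...,::-1]);return im,d,cloud(cam,d)
E
python3 - <<'E'
from h import *
for cam in('scene','top'):
    im,d,P=shot(cam,cam+'0')
    c=ctrl.calibration(cam);print(cam,np.round(np.linalg.inv(np.array(c['view']))[:3,3]),c['fx'])
    for q in('upright','holder','bottle','jar','beaker','wrench'):
        print(q,[(np.round(r['box']).tolist(),round(r['conf'],2)) for r in ctrl.search_frame(cam,q)][:4])
    for q in('slot_left','slot_right','seat','tab_left','tab_right','holder_grip','cup_floor','bottle','upright','holder'):
        o=[]
        for r in ctrl.place_of(cam,q)[:3]:
            u,v=r['uv'];o.append((round(u),round(v),round(r['conf'],2),np.round(P[min(int(v+.5),383),min(int(u+.5),511)]).tolist()))
        print(q,o)
a=cv2.imread('pics/scene0.png');b=cv2.imread('pics/top0.png')
E
```

```text
scene [919. 532. 981.] 391.32555783698473
upright [([166.0, 222.0, 227.0, 304.0], 0.9), ([222.0, 92.0, 262.0, 153.0], 0.57), ([302.0, 176.0, 361.0, 254.0], 0.56)]
holder [([179.0, 167.0, 224.0, 204.0], 0.66)]
bottle [([300.0, 257.0, 317.0, 287.0], 0.71)]
jar [([181.0, 168.0, 229.0, 204.0], 0.64), ([244.0, 212.0, 257.0, 228.0], 0.57)]
beaker [([282.0, 306.0, 310.0, 345.0], 0.85), ([300.0, 256.0, 317.0, 286.0], 0.71)]
wrench [([117.0, 178.0, 163.0, 191.0], 0.6), ([300.0, 260.0, 318.0, 287.0], 0.27)]
slot_left [(210, 246, 0.87, [656.0, 69.0, 151.0]), (351, 200, 0.62, [303.0, 229.0, 165.0]), (250, 108, 0.6, [186.0, -291.0, 116.0])]
slot_right [(194, 236, 0.94, [656.0, -3.0, 118.0]), (239, 105, 0.77, [212.0, -320.0, 126.0]), (335, 190, 0.6, [177.0, 102.0, -1.0])]
seat [(338, 206, 0.88, [285.0, 185.0, 87.0]), (204, 250, 0.83, [676.0, 72.0, 159.0]), (246, 116, 0.56, [203.0, -295.0, 88.0])]
tab_left [(196, 194, 0.59, [530.0, -168.0, 41.0])]
tab_right [(186, 186, 0.82, [532.0, -225.0, 29.0])]
holder_grip [(198, 183, 0.79, [500.0, -201.0, 43.0])]
cup_floor [(216, 179, 0.97, [428.0, -203.0, 4.0
[... 885 characters left out ...]
 278, 0.84, [nan, nan, nan]), (203, 250, 0.8, [269.0, 159.0, 172.0]), (257, 134, 0.6, [649.0, 3.0, 126.0])]
seat [(349, 277, 0.76, [199.0, -301.0, 95.0]), (251, 144, 0.73, [642.0, 21.0, 8.0]), (255, 141, 0.59, [647.0, 8.0, 36.0])]
tab_left [(306, 179, 0.78, [523.0, -170.0, 16.0]), (251, 196, 0.53, [453.0, 17.0, 46.0])]
tab_right [(325, 175, 0.68, [532.0, -229.0, 57.0])]
holder_grip [(320, 187, 0.82, [499.0, -220.0, 4.0])]
cup_floor [(315, 205, 0.59, [436.0, -203.0, 6.0])]
bottle [(184, 190, 0.5, [469.0, 239.0, 62.0])]
upright [(347, 278, 0.83, [196.0, -295.0, 93.0]), (251, 145, 0.68, [641.0, 21.0, 0.0]), (200, 256, 0.66, [253.0, 184.0, -2.0])]
holder [(314, 180, 0.59, [524.0, -200.0, -3.0])]
```

View pics/scene0.png

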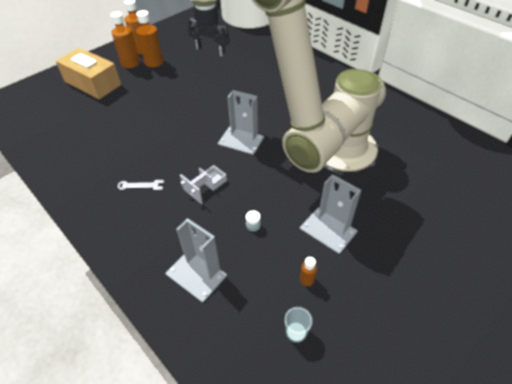

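View pics/top0.png

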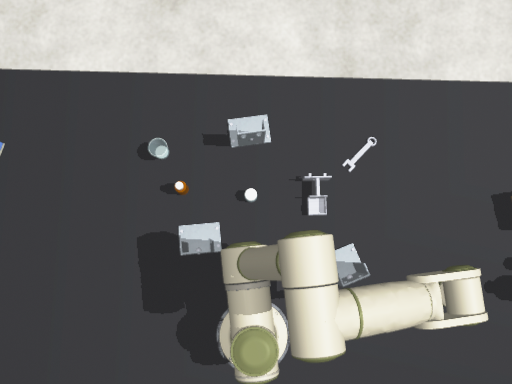

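The scene view shows three uprights, and the far one is at about (200,260), or (250,130) in the top view, with its face towards the robot. The holder is at (203,183) scene / (317,195) top, and the bottle at (309,272) / (181,187). Next I'll fit exact poses from the depth.

```bash
cat > m.py <<'E'
from h import *
import sys
def load(cam,n): return cloud(cam,np.load(f'pics/{n}.npz')['d'])
def sel(P,x,y,z):
    Q=P.reshape(-1,3);Q=Q[~np.isnan(Q[:,0])]
    return Q[(Q[:,0]>x[0])&(Q[:,0]<x[1])&(Q[:,1]>y[0])&(Q[:,1]<y[1])&(Q[:,2]>z[0])&(Q[:,2]<z[1])]
def rect(Q): 
    (c,s,a)=cv2.minAreaRect(Q[:,:2].astype(np.float32));return np.round(c,1),np.round(s,1),round(a,2)
E
python3 - <<'E'
from m import *
for cam in('scene','top'):
    P=load(cam,cam+'0');print(cam)
    Q=sel(P,(350,600),(-150,150),(-5,5));print('bench z',np.median(Q[:,2]))
    U=sel(P,(600,740),(-60,110),(15,190));print('upr top z',np.percentile(U[:,2],[90,97,99.5]).round(1),U.min(0).round(),U.max(0).round())
    for lo,hi in((20,60),(60,100),(100,140),(140,165),(168,182)):
        q=U[(U[:,2]>lo)&(U[:,2]<hi)]
        if len(q)>8: print(lo,len(q),rect(q))
    H=sel(P,(390,560),(-260,-140),(10,120));print('holder',H.min(0).round(),H.max(0).round())
    for lo,hi in((10,24),(24,34),(50,58),(58,66),(66,80)):
        q=H[(H[:,2]>lo)&(H[:,2]<hi)]
        if len(q)>4: print(lo,len(q),rect(q),q.mean(0).round(1))
    B=sel(P,(440,540),(200,300),(15,120));print('bottle',B.min(0).round(),B.max(0).round())
    q=B[B[:,2]>85]
    if len(q): print(len(q),rect(q),q.mean(0).round(1))
    J=sel(P,(400,520),(0,90),(10,70));print('jar',J.min(0).round(),J.max(0).round())
# enlarged crops
s=cv2.imread('pics/scene0.png');t=cv2.imread('pics/top0.png')
f=lambda im,u,v:cv2.resize(im[v:v+100,u:u+100],(400,400),interpolation=cv2.INTER_CUBIC)
cv2.imwrite('pics/c1.png',np.vstack([np.hstack([f(s,155,215),f(s,155,140)]),np.hstack([f(t,200,90),f(t,270,140)])])[:, :])
im=cv2.imread('pics/c1.png');cv2.imwrite('pics/c1.png',cv2.resize(im,(600,600)))
E
```

```text
scene
bench z 0.19056554666826742
upr top z [172.1 175.8 177.3] [640. -21.  15.] [721.  96. 180.]
20 232 (array([667.2,  25.6]), array([41. , 91.8]), 9.15)
60 266 (array([667. ,  26.5]), array([41.3, 91.7]), 9.02)
100 323 (array([667.1,  26.2]), array([40.6, 90.8]), 9.08)
140 218 (array([667.1,  26.3]), array([40.9, 91.3]), 9.75)
168 174 (array([666.6,  25.7]), array([40.6, 92.1]), 9.03)
holder [ 406. -248.   10.] [ 546. -156.   72.]
10 134 (array([ 470.7, -202.6]), array([124.7,  84.6]), 2.45) [ 460.3 -198.5   17. ]
24 122 (array([ 469.3, -198.4]), array([126.4,  78.9]), 1.14) [ 453.6 -199.3   28.6]
50 77 (array([ 504.4, -203. ]), array([78.4, 87.6]), 5.22) [ 510.9 -200.5   54.5]
58 105 (array([ 502.9, -204.6]), array([77.3, 92.2]), 5.13) [ 502.2 -202.7   61.5]
66 46 (array([ 519.5, -209.1]), array([74.1, 73.1]), 34.82) [ 528.1 -199.3   69.5]
bottle [470. 236.  15.] [507. 273. 104.]
90 (array([486.4, 254.3]), array([23.2, 24.1]), 54.09) [487.8 254.7  98.3]
jar [449.   1.  11.] [491.  42.  54.]
top
bench z -0.9617131828822494
upr top z [173.2 176.  178.1] [634. -23.  15.] [723.  95. 
[... 212 characters left out ...]
array([30.1, 88.9]), 10.49)
168 80 (array([661.5,  24.3]), array([39.5, 89.6]), 9.99)
holder [ 402. -248.   10.] [ 540. -158.   76.]
10 60 (array([ 464. , -205.8]), array([120.9,  82.7]), 1.74) [ 454.5 -206.4   18.2]
24 77 (array([ 464.1, -201.9]), array([122.6,  84.7]), 1.28) [ 445.3 -204.5   28.7]
50 56 (array([ 499.3, -195.5]), array([78.1, 71.6]), 2.72) [ 496.4 -203.9   55.1]
58 71 (array([ 499. , -206.8]), array([77.8, 83.8]), 1.73) [ 502.8 -206.6   61.5]
66 29 (array([ 507.5, -193.6]), array([74.5, 67.9]), 70.47) [ 519.2 -197.9   69.9]
bottle [462. 232.  15.] [498. 269. 105.]
51 (array([480.8, 251.9]), array([22.5, 22.9]), 46.4) [480.9 251.1  96.6]
jar [442.   0.  10.] [519.  65.  59.]
```

View pics/c1.png

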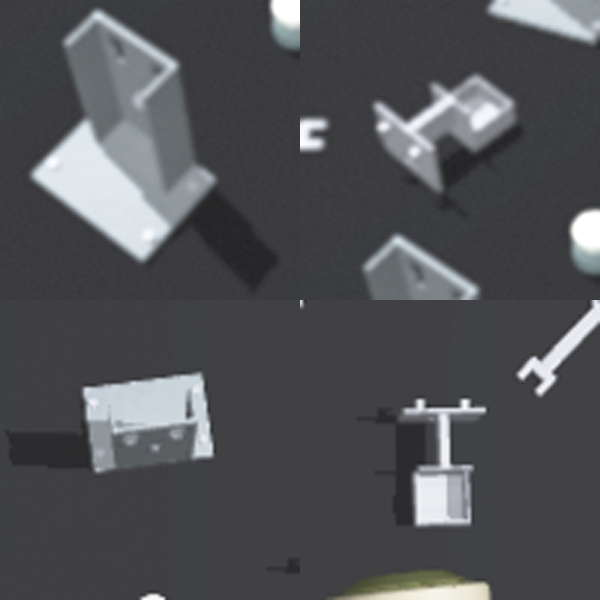

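```bash
cat > fit.py <<'E'
from m import *
from scipy.optimize import least_squares
HB=[((-4,0),(-45,45),(0,70)),((-64,-4),(-5,5),(26,62)),((-124,-64),(-30,30),(0,4)),((-67,-64),(-30,30),(0,62)),((-124,-121),(-30,30),(0,30)),
 ((-124,-64),(27,30),(0,30)),((-124,-64),(-30,-27),(0,30))]
for s in(25,-25): HB+=[((0,11.5),(s-4,s+4),(50,58)),((7,11.5),(s-4,s+4),(40,58))]
UB=[((0,5),(-45,45),(0,175)),((5,40.5),(42,45),(0,175)),((5,40.5),(-45,-42),(0,175))]
def sdist(B,p):
    D=[]
    for b in B:
        b=np.array(b,float);q=np.abs(p-b.mean(1))-(b[:,1]-b[:,0])/2
        D.append(np.linalg.norm(np.maximum(q,0),axis=1)+np.minimum(q.max(1),0))
    return np.min(D,0)
def fit(B,Q,x0,z0=None):
    def f(a):
        c,s=np.cos(a[2]),np.sin(a[2]);d=Q-[a[0],a[1],a[3]]
        return sdist(B,np.c_[c*d[:,0]+s*d[:,1],-s*d[:,0]+c*d[:,1],d[:,2]])
    r=least_squares(f,x0,loss='soft_l1',f_scale=1.5,x_scale=[1,1,.02,1])
    return r.x.round(3),round(float(np.median(np.abs(f(r.x)))),2),len(Q)
E
python3 - <<'E'
from fit import *
for cam in('scene','top'):
    P=load(cam,cam+'0')
    for y0 in(0,.1): print(cam,'H',fit(HB,sel(P,(385,560),(-265,-140),(7,90)),[530,-202,y0,0]))
    for y0 in(.05,.2): print(cam,'U',fit(UB,sel(P,(600,740),(-60,110),(20,190)),[644,22,y0,0]))
print(ctrl.sense())
E
```

```text
scene H (array([ 5.31847e+02, -2.02450e+02,  3.90000e-02,  1.62500e+00]), 0.7, 636)
scene H (array([ 5.31855e+02, -2.02461e+02,  3.80000e-02,  1.62600e+00]), 0.7, 636)
scene U (array([6.51473e+02, 2.27840e+01, 1.81000e-01, 2.69400e+00]), 0.68, 1241)
scene U (array([6.4722e+02, 2.2566e+01, 1.6200e-01, 1.3990e+00]), 0.62, 1241)
top H (array([ 5.27770e+02, -2.03211e+02,  4.00000e-02,  3.33800e+00]), 0.6, 370)
top H (array([ 5.27770e+02, -2.03211e+02,  4.00000e-02,  3.33800e+00]), 0.6, 370)
top U (array([6.43292e+02, 2.16910e+01, 1.64000e-01, 1.80300e+00]), 0.57, 381)
top U (array([6.43292e+02, 2.16910e+01, 1.64000e-01, 1.80300e+00]), 0.57, 381)
{'time_s': 1.7, 'joints': array([-1.44141077e+00,  3.12915825e-01,  1.49771401e+00,  5.44253421e-06,
        1.33099107e+00, -2.23401620e-01]), 'dq': array([-6.14909741e-05, -1.03753203e-03, -5.83254203e-04,  8.03478972e-05,
       -1.91634896e-03, -9.65779954e-04]), 'tau': array([-6.22035386e-04, -4.12171948e+01, -2.59894717e+01, -2.18511291e-04,
        5.18639590e-04,  1.25152761e-05]), 'eef_pos': array([ 181.38475669, -492.67462986,  231.28079423]), 'ee_rot': array([-1.39837380e-05,  9.84483061e-01,  1.75479637e-01,  3.30414277e-06]), 'force': array([ 0.46434535,  1.29015328, -0.21756105]), 'wrist_torque': array([-0.00746432,  0.02916992, -0.01809126]), 'grip_force': 0.0, 'grip_width': 1.0006156292487678}
```

>>> {"api": "send_rows", "payload": {
  "targets": [
    {"offset": [30.2,28.8,-8],"spin": -0.314},
    {"offset": [30.2,28.8,-8],"spin": -0.314},
    {"offset": [30.2,28.8,-8],"spin": -0.314},
    {"offset": [30.2,28.8,-8],"spin": -0.314},
    {"offset": [30.2,28.8,-8],"spin": -0.314},
    {"offset": [30.2,28.8,-8],"spin": -0.314},
    {"offset": [30.2,28.8,-8],"spin": -0.314},
    {"offset": [30.2,28.8,-8],"spin": -0.314}
  ],
  "grip": 1,
  "squeeze": 80
}}

```text
time_s: 2.37
eef_pos: [416.2, -268.4, 169.3]
ee_rot: [0.0, 1.0, 0.019, 0.0]
force: [0.5, -1.1, 0.6]
grip_width: 1.001
grip_force: 0.0
```

>>> {"api": "send_rows", "payload": {
  "targets": [
    {"offset": [0,0,0],"spin": 0},
    {"offset": [0,0,0],"spin": 0},
    {"offset": [0,0,0],"spin": 0}
  ]
}}

```text
time_s: 2.62
eef_pos: [414.8, -270.3, 169.6]
ee_rot: [0.0, 1.0, 0.02, -0.0]
force: [0.5, -0.1, 0.0]
grip_width: 1.002
grip_force: 0.0
```

>>> {"api": "send_rows", "payload": {
  "targets": [
    {"offset": [3.5,3.3,-2],"spin": 0},
    {"offset": [6.9,6.6,-5],"spin": 0},
    {"offset": [6.9,6.6,-5],"spin": 0},
    {"offset": [6.9,6.6,-5],"spin": 0},
    {"offset": [6.9,6.6,-8],"spin": 0},
    {"offset": [6.9,6.6,-11],"spin": 0},
    {"offset": [6.9,6.6,-13.9],"spin": 0},
    {"offset": [6.9,6.6,-13.9],"spin": 0}
  ]
}}

```text
time_s: 3.28
eef_pos: [481.0, -204.3, 26.6]
ee_rot: [-0.002, 1.0, 0.018, -0.003]
force: [-0.1, 1.2, -0.3]
grip_width: 1.0
grip_force: 0.0
```

```bash
python3 - <<'E'
from h import *
s=shot('scene','s1')[0];t=shot('top','t1')[0]
f=lambda im,u,v:cv2.resize(im[v:v+100,u:u+100],(400,400),interpolation=cv2.INTER_CUBIC)[...,::-1]
cv2.imwrite('pics/c2.png',np.hstack([f(s,155,110),f(t,270,140)]))
E
```

```text
(no output)
```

View pics/c2.png

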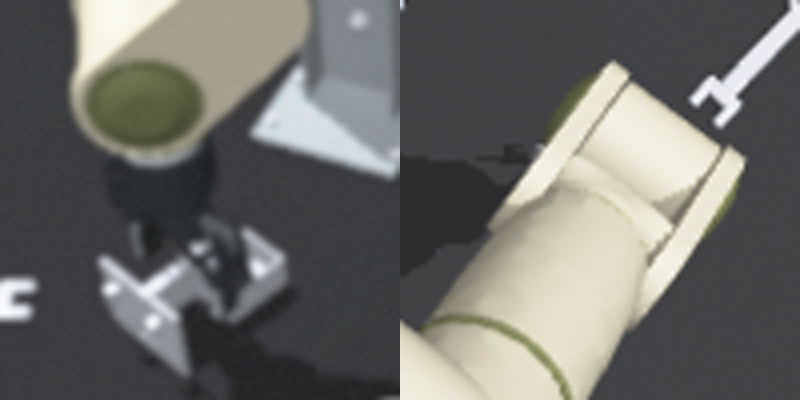

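The gripper straddles the arm bar between the flange and the cup, with one finger at about (230,265) in the left crop. Closing.

>>> {"api": "send_rows", "payload": {
  "targets": [
    {"offset": [0,0,0]},
    {"offset": [0,0,0]},
    {"offset": [0,0,0]},
    {"offset": [0,0,0]},
    {"offset": [0,0,0]},
    {"offset": [0,0,0]},
    {"offset": [0,0,0]},
    {"offset": [0,0,0]}
  ],
  "grip": 0,
  "squeeze": 80
}}

```text
invalid input
```

>>> {"api": "send_rows", "payload": {
  "targets": [
    {"offset": [0,0,0]},
    {"offset": [0,0,0]},
    {"offset": [0,0,0]},
    {"offset": [0,0,0]}
  ]
}}

```text
invalid input
```

>>> {"api": "send_rows", "payload": {
  "targets": [
    {"offset": [0,0,0],"spin": 0},
    {"offset": [0,0,0],"spin": 0},
    {"offset": [0,0,0],"spin": 0},
    {"offset": [0,0,0],"spin": 0},
    {"offset": [0,0,0],"spin": 0},
    {"offset": [0,0,0],"spin": 0},
    {"offset": [0,0,0],"spin": 0},
    {"offset": [0,0,0],"spin": 0}
  ],
  "grip": 0,
  "squeeze": 80
}}

```text
time_s: 4.05
eef_pos: [484.2, -204.0, 30.9]
ee_rot: [0.0, 1.0, 0.019, 0.0]
force: [-0.9, 1.1, 5.6]
grip_width: 0.104
grip_force: 78.7
```

>>> {"api": "send_rows", "payload": {
  "targets": [
    {"offset": [0,0,0],"spin": 0},
    {"offset": [0,0,0],"spin": 0}
  ]
}}

```text
time_s: 4.22
eef_pos: [484.2, -204.0, 30.9]
ee_rot: [0.0, 1.0, 0.019, 0.0]
force: [-0.5, 1.1, 5.8]
grip_width: 0.102
grip_force: 78.7
```

>>> {"api": "send_rows", "payload": {
  "targets": [
    {"offset": [0,0,3],"spin": 0},
    {"offset": [0,0,6.5],"spin": 0},
    {"offset": [0,0,10],"spin": 0},
    {"offset": [1.5,4,10],"spin": 0.03},
    {"offset": [3,8,10],"spin": 0.07},
    {"offset": [4.5,12,10],"spin": 0.124},
    {"offset": [6,16,10],"spin": 0.124},
    {"offset": [7.6,20,10],"spin": 0.124}
  ]
}}

```text
time_s: 4.88
eef_pos: [557.9, -7.1, 130.0]
ee_rot: [-0.0, 0.997, 0.081, -0.0]
force: [0.0, -1.4, -2.2]
grip_width: 0.102
grip_force: 78.7
```

>>> {"api": "send_rows", "payload": {
  "targets": [
    {"offset": [0,1.2,0],"spin": 0},
    {"offset": [0,1.2,0],"spin": 0},
    {"offset": [0,1.2,0],"spin": 0},
    {"offset": [0,1.2,0],"spin": 0}
  ]
}}

```text
time_s: 5.22
eef_pos: [557.6, 1.7, 130.1]
ee_rot: [0.0, 0.997, 0.081, -0.0]
force: [0.9, 0.1, -2.2]
grip_width: 0.103
grip_force: 78.8
```

```bash
python3 - <<'E'
from fit import *
s,_,P=shot('scene','s2');t,_,T=shot('top','t2')
e=ctrl.sense();print(e['eef_pos'].round(1),e['ee_rot'].round(4),e['force'])
f=lambda im,u,v:cv2.resize(im[v:v+120,u:u+120],(400,400),interpolation=cv2.INTER_CUBIC)[...,::-1]
cv2.imwrite('pics/c3.png',np.hstack([f(s,150,190),f(t,200,90)]))
# flange/tab points only, scene: predicted holder origin
x0=[645.3-39.5,22.1-6.5,.163,99]
for n,c,off in(('scene',P,(2,0)),('top',T,(-2,0))):
    Q=sel(c,(470,740),(-60,110),(60,175))
    d=Q-np.array([x0[0]+off[0],x0[1]+off[1],x0[3]]);cs,sn=np.cos(.163),np.sin(.163)
    L=np.c_[cs*d[:,0]+sn*d[:,1],-sn*d[:,0]+cs*d[:,1],d[:,2]]
    k=(L[:,0]<17)&(L[:,0]>-130)&(np.abs(L[:,1])<52)&(L[:,2]>-6)&(L[:,2]<76)
    k&=~((np.abs(L[:,1])<30)&(L[:,0]<-8)&(L[:,0]>-66)) # gripper
    print(n,fit(HB,Q[k],[x0[0]+off[0],x0[1],.163,99]))
    print(n,'U',fit(UB,sel(c,(639,740),(-60,110),(20,190)),[645,22,.16,0]))
E
```

```text
[557.7   1.4 130.3] [ 0.000e+00  9.968e-01  8.040e-02 -1.000e-04] [ 0.543772    0.04424803 -2.15965042]
scene (array([6.0748e+02, 9.5730e+00, 1.6700e-01, 1.0078e+02]), 0.73, 667)
scene U (array([6.47323e+02, 2.28070e+01, 1.55000e-01, 1.34600e+00]), 0.6, 1245)
top (array([6.038e+02, 1.560e+01, 1.630e-01, 9.900e+01]), nan, 0)
top U (array([6.42232e+02, 2.17460e+01, 1.59000e-01, 3.32000e+00]), 0.37, 43)
  return _methods._mean(a, axis=axis, dtype=dtype,
  ret = ret.dtype.type(ret / rcount)
```

View pics/c3.png

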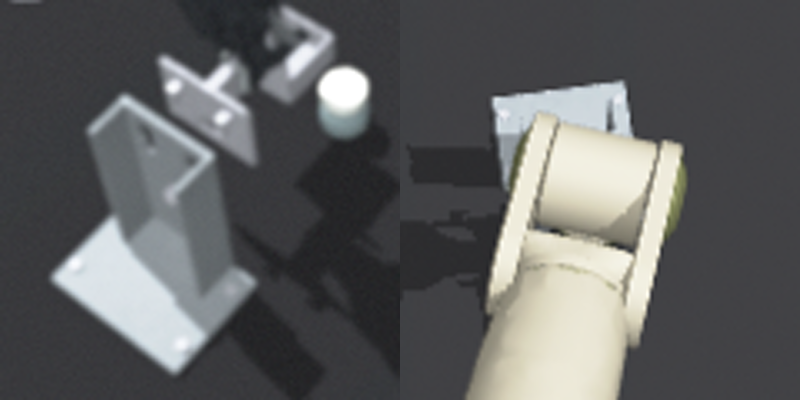

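The tabs face the slots (scene crop, flange at about (205,110) behind the upright's slots at (150,140)). The fit puts the holder 6.7 mm off sideways and 41 mm from the face, at the right height.

>>> {"api": "send_rows", "payload": {
  "targets": [
    {"offset": [-0.11,0.66,0],"spin": 0},
    {"offset": [0.9,0.82,0],"spin": 0},
    {"offset": [1.8,0.97,0],"spin": 0},
    {"offset": [2.59,1.1,0],"spin": 0},
    {"offset": [2.59,1.1,0],"spin": 0},
    {"offset": [2.59,1.1,0],"spin": 0}
  ]
}}

```text
time_s: 5.82
eef_pos: [583.5, 13.6, 130.2]
ee_rot: [-0.0, 0.997, 0.081, -0.0]
force: [-0.1, -0.5, -3.1]
grip_width: 0.103
grip_force: 78.8
```

```bash
cat > rel.py <<'E'
from fit import *
import sys
def rel(n,hz,gap):
    s,_,P=shot('scene',n);e=ctrl.sense();print(e['eef_pos'].round(1),e['ee_rot'].round(4),e['force'].round(1))
    U=fit(UB,sel(P,(654 if gap<15 else 646,740),(-60,110),(20,190)),[647.3,22.8,.16,1.4])[0];U=np.array([647.3,22.8,.161,1.4])
    c,sn=np.cos(U[2]),np.sin(U[2]);h=U[:3]-[gap*c,gap*sn,0]
    Q=sel(P,(470,740),(-60,110),(50,185));d=Q-np.array([h[0],h[1],hz+1.4])
    L=np.c_[c*d[:,0]+sn*d[:,1],-sn*d[:,0]+c*d[:,1],d[:,2]]
    k=(L[:,0]<gap/2)&(L[:,0]>-130)&(np.abs(L[:,1])<52)&(L[:,2]>-6)&(L[:,2]<76)&~((np.abs(L[:,1])<30)&(L[:,0]<-8)&(L[:,0]>-66))
    r=fit(HB,Q[k],[h[0],h[1],.161,hz+1.4]);print(r)
    d=r[0][:2]-U[:2];print('holder in upright: x %.1f y %.1f z %.1f'%(c*d[0]+sn*d[1],-sn*d[0]+c*d[1],r[0][3]-1.4))
E
python3 -c "
from rel import *
rel('s3',99.5,14)"
```

```text
[583.3  13.6 130.3] [-1.000e-04  9.967e-01  8.110e-02 -3.000e-04] [-0.5 -0.2 -2.6]
(array([6.33232e+02, 2.13010e+01, 1.67000e-01, 1.00786e+02]), 0.75, 573)
holder in upright: x -14.1 y 0.8 z 99.4
```

>>> {"api": "send_rows", "payload": {
  "targets": [
    {"offset": [0.015,-0.09,0],"spin": 0},
    {"offset": [0.4,-0.03,0],"spin": 0},
    {"offset": [0.8,0.03,0],"spin": 0},
    {"offset": [1.1,0.09,0],"spin": 0},
    {"offset": [1.3,0.12,0],"spin": 0},
    {"offset": [1.3,0.12,0],"spin": 0}
  ]
}}

```text
time_s: 6.37
eef_pos: [597.2, 15.1, 130.3]
ee_rot: [-0.0, 0.997, 0.081, 0.0]
force: [0.4, -1.4, -2.4]
grip_width: 0.104
grip_force: 78.8
```

>>> {"api": "send_rows", "payload": {
  "targets": [
    {"offset": [0.05,0.01,0],"spin": 0},
    {"offset": [0.1,0.0,0],"spin": 0},
    {"offset": [0.15,0.01,0],"spin": 0},
    {"offset": [0.15,0.01,0],"spin": 0}
  ]
}}

```text
time_s: 6.7
eef_pos: [598.3, 15.1, 130.5]
ee_rot: [0.0, 0.997, 0.081, 0.0]
force: [1.4, 1.0, -1.4]
grip_width: 0.105
grip_force: 78.8
```

>>> {"api": "send_rows", "payload": {
  "targets": [
    {"offset": [0.1,0.01,0],"spin": 0},
    {"offset": [0.15,0.02,0],"spin": 0},
    {"offset": [0.15,0.02,0],"spin": 0},
    {"offset": [0.15,0.02,0],"spin": 0}
  ]
}}

```text
time_s: 7.03
eef_pos: [599.8, 15.3, 130.4]
ee_rot: [-0.0, 0.997, 0.081, -0.0]
force: [-0.1, 0.1, -2.3]
grip_width: 0.104
grip_force: 78.8
```

```bash
python3 -c "
from rel import *
rel('s4',99.5,1)"
```

```text
[599.8  15.3 130.4] [-0.000e+00  9.967e-01  8.130e-02 -1.000e-04] [ 0.5  1.  -2.9]
(array([6.46673e+02, 2.23820e+01, 1.64000e-01, 1.01162e+02]), 0.58, 312)
holder in upright: x -0.7 y -0.3 z 99.8
```

>>> {"api": "send_rows", "payload": {
  "targets": [
    {"offset": [0.1,0.016,0],"spin": 0},
    {"offset": [0.2,0.032,0],"spin": 0},
    {"offset": [0.2,0.032,0],"spin": 0},
    {"offset": [0.2,0.032,0],"spin": 0}
  ]
}}

```text
time_s: 7.42
eef_pos: [600.4, 15.5, 130.4]
ee_rot: [-0.0, 0.997, 0.081, -0.002]
force: [-10.3, -1.2, 2.7]
grip_width: 0.104
grip_force: 79.7
```

>>> {"api": "send_rows", "payload": {
  "targets": [
    {"offset": [-0.1,-0.015,-0.2],"spin": 0},
    {"offset": [-0.1,-0.015,-0.5],"spin": 0},
    {"offset": [-0.1,-0.015,-0.8],"spin": 0},
    {"offset": [-0.1,-0.015,-1.1],"spin": 0},
    {"offset": [-0.1,-0.015,-1.1],"spin": 0}
  ]
}}

```text
time_s: 7.83
eef_pos: [600.0, 15.4, 118.5]
ee_rot: [-0.0, 0.997, 0.081, -0.001]
force: [-4.4, -0.5, -3.6]
grip_width: 0.099
grip_force: 78.7
```

>>> {"api": "send_rows", "payload": {
  "targets": [
    {"offset": [0,0,-0.3],"spin": 0},
    {"offset": [0,0,-0.6],"spin": 0},
    {"offset": [0,0,-0.9],"spin": 0},
    {"offset": [0,0,-1.2],"spin": 0},
    {"offset": [0,0,-1.2],"spin": 0}
  ]
}}

```text
time_s: 8.25
eef_pos: [599.9, 15.5, 105.9]
ee_rot: [-0.0, 0.997, 0.081, -0.002]
force: [-3.5, -1.3, -7.5]
grip_width: 0.104
grip_force: 78.3
```

>>> {"api": "send_rows", "payload": {
  "targets": [
    {"offset": [0,0,-0.2],"spin": 0},
    {"offset": [0,0,-0.4],"spin": 0},
    {"offset": [0,0,-0.5],"spin": 0},
    {"offset": [0,0,-0.5],"spin": 0},
    {"offset": [0,0,-0.5],"spin": 0}
  ]
}}

```text
time_s: 8.67
eef_pos: [600.5, 15.4, 102.3]
ee_rot: [-0.0, 0.997, 0.081, -0.0]
force: [-6.4, -0.9, -1.7]
grip_width: 0.101
grip_force: 79.0
```

```bash
python3 -c "
from rel import *
rel('s5',70,1)"
```

```text
[600.5  15.4 102.3] [-1.000e-04  9.967e-01  8.120e-02 -4.000e-04] [-6.4 -1.4 -1.7]
(array([6.47077e+02, 2.23960e+01, 1.61000e-01, 7.25660e+01]), 0.56, 267)
holder in upright: x -0.3 y -0.4 z 71.2
```

>>> {"api": "send_rows", "payload": {
  "targets": [
    {"offset": [0,0,-0.15],"spin": 0},
    {"offset": [0,0,-0.3],"spin": 0},
    {"offset": [0,0,-0.3],"spin": 0},
    {"offset": [0,0,-0.3],"spin": 0}
  ]
}}

```text
time_s: 9.05
eef_pos: [600.6, 15.4, 100.8]
ee_rot: [0.0, 0.997, 0.081, -0.0]
force: [-12.5, -0.0, 9.2]
grip_width: 0.103
grip_force: 80.5
```

>>> {"api": "send_rows", "payload": {
  "targets": [
    {"offset": [-0.05,0,-0.15],"spin": 0},
    {"offset": [-0.05,0,-0.3],"spin": 0},
    {"offset": [-0.05,0,-0.3],"spin": 0},
    {"offset": [-0.05,0,-0.3],"spin": 0}
  ]
}}

```text
time_s: 9.38
eef_pos: [600.5, 15.3, 100.5]
ee_rot: [0.001, 0.997, 0.081, 0.001]
force: [-20.4, -0.7, 29.4]
grip_width: 0.106
grip_force: 83.7
```

```bash
python3 -c "
from rel import *
rel('s6',70,1)"
```

```text
[600.5  15.3 100.5] [5.000e-04 9.967e-01 8.140e-02 1.000e-03] [-20.3  -0.6  29.4]
(array([6.47375e+02, 2.24390e+01, 1.63000e-01, 7.12560e+01]), 0.64, 261)
holder in upright: x 0.0 y -0.4 z 69.9
```

>>> {"api": "send_rows", "payload": {
  "targets": [
    {"offset": [-0.05,0,0.3],"spin": 0},
    {"offset": [-0.15,-0.02,0.3],"spin": 0},
    {"offset": [-0.15,-0.02,0.3],"spin": 0},
    {"offset": [-0.15,-0.02,0.3],"spin": 0}
  ]
}}

```text
time_s: 9.77
eef_pos: [599.9, 15.2, 100.4]
ee_rot: [0.0, 0.997, 0.081, 0.002]
force: [-2.5, 0.0, 6.5]
grip_width: 0.103
grip_force: 79.9
```

>>> {"api": "send_rows", "payload": {
  "targets": [
    {"offset": [0,0,0],"spin": 0},
    {"offset": [0,0,0],"spin": 0},
    {"offset": [0,0,0],"spin": 0},
    {"offset": [0,0,0],"spin": 0},
    {"offset": [0,0,0],"spin": 0},
    {"offset": [0,0,0],"spin": 0}
  ],
  "grip": 0.6
}}

```text
time_s: 10.27
eef_pos: [598.8, 15.2, 99.3]
ee_rot: [-0.0, 0.997, 0.081, -0.0]
force: [-0.6, 0.0, -0.4]
grip_width: 0.598
grip_force: 0.0
```

>>> {"api": "send_rows", "payload": {
  "targets": [
    {"offset": [0,0,2],"spin": 0},
    {"offset": [0,0,5],"spin": 0},
    {"offset": [0,0,9],"spin": 0},
    {"offset": [0,0,12],"spin": 0},
    {"offset": [-3,4,12],"spin": 0},
    {"offset": [-6,8,12],"spin": 0},
    {"offset": [-9,12,12],"spin": 0},
    {"offset": [-11,16,12],"spin": 0}
  ],
  "grip": 1
}}

```text
time_s: 10.93
eef_pos: [501.2, 152.1, 219.6]
ee_rot: [0.0, 0.997, 0.081, 0.0]
force: [0.6, 0.5, -0.3]
grip_width: 1.002
grip_force: 0.0
```

```bash
python3 - <<'E'
from rel import *
rel('s7',70,1)
t,_,T=shot('top','t7');s=np.load('pics/s7.npz')['im']
f=lambda im,u,v:cv2.resize(im[v:v+80,u:u+80],(400,400),interpolation=cv2.INTER_CUBIC)[...,::-1]
cv2.imwrite('pics/c4.png',np.hstack([f(s,160,200),f(t,210,110)]))
print(fit(HB,sel(T,(490,639),(-60,90),(60,150)),[640.8,21.4,.163,72]))
for c,n in(('scene','s7'),('top','t7')):
    B=sel(load(c,n),(440,540),(200,300),(85,120));print(c,len(B),rect(B) if len(B)>5 else'',B.mean(0))
E
```

```text
[498.  157.9 219.9] [-1.300e-03  9.965e-01  8.330e-02 -6.000e-04] [-1.7  5.5  0.7]
(array([6.46744e+02, 2.27960e+01, 1.68000e-01, 6.78890e+01]), 0.71, 414)
holder in upright: x -0.5 y 0.1 z 66.5
(array([6.41241e+02, 2.07980e+01, 1.53000e-01, 6.69140e+01]), 0.99, 524)
scene 92 (array([486.2, 253.8]), array([22.5, 23.2]), 47.24) [487.77630293 254.76611005  97.71326846]
top 4  [483.12578835 241.11559127  96.09722703]
```

View pics/c4.png

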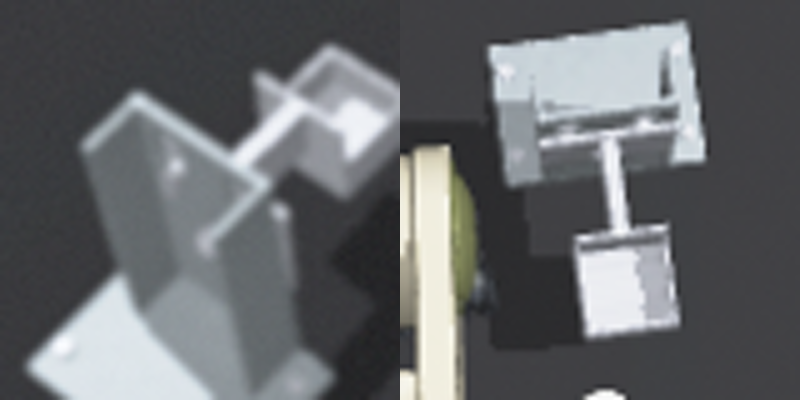

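```bash
python3 - <<'E'
from rel import *
from scipy.spatial.transform import Rotation as R
for n,cam,u in(('s7','scene',(647.3,22.8,1.4)),('t7','top',(642.6,21.7,1.8))):
    P=load(cam,n);Q=sel(P,(490,700),(-60,110),(55,150))
    d=(Q-u)@R.from_euler('z',.162).as_matrix()
    d=d[(d[:,0]<-2)&(d[:,0]>-130)&(np.abs(d[:,1])<50)]
    def f(a): return sdist(HB,(d-[a[0],a[1],a[2]])@R.from_euler('zyx',[a[4],a[3],a[5]]).as_matrix())
    r=least_squares(f,[0,0,70,-.03,0,0],loss='soft_l1',f_scale=1.5,x_scale=[1,1,1,.02,.02,.02])
    print(cam,len(d),'xyz',r.x[:3].round(2),'pitch,yaw,roll',r.x[3:].round(3),np.median(abs(f(r.x))).round(2))
for q in('catch','cup_floor'): 
    for cam in('top',): print(q,ctrl.place_of(cam,q)[:2],ctrl.search_frame(cam,q)[:1])
E
```

```text
scene 668 xyz [-4.000e-02 -6.100e-01  6.926e+01] pitch,yaw,roll [-0.039 -0.002 -0.001] 0.63
top 582 xyz [ 0.97 -1.07 69.14] pitch,yaw,roll [-0.05  -0.003 -0.032] 0.8Traceback (most recent call last):
  File "<stdin>", line 11, in <module>
ValueError: it knows: beaker, bottle, cup_floor, holder, holder_grip, jar, seat, slot_left, slot_right, tab_left, tab_right, upright, wrench
```

Both tabs are seated: origin z is about 69.2 mm and the 2.3° sag is just the tab slack. The top crop shows the holder square to the upright with its cup free. Now the bottle.

>>> {"api": "send_rows", "payload": {
  "targets": [
    {"offset": [-0.7,3.5,0],"spin": 0},
    {"offset": [-1.1,7,0],"spin": 0},
    {"offset": [-1.4,9.5,0],"spin": 0},
    {"offset": [-1.4,9.5,-2],"spin": 0},
    {"offset": [-1.4,9.5,-5],"spin": 0},
    {"offset": [-1.4,9.5,-8],"spin": 0},
    {"offset": [-1.4,9.5,-8],"spin": 0},
    {"offset": [-1.4,9.5,-8],"spin": 0}
  ]
}}

```text
time_s: 11.7
eef_pos: [488.7, 245.9, 139.2]
ee_rot: [0.0, 0.997, 0.081, -0.001]
force: [-0.6, -0.7, 0.4]
grip_width: 0.996
grip_force: 0.0
```

>>> {"api": "send_rows", "payload": {
  "targets": [
    {"offset": [-0.5,0.7,0],"spin": 0},
    {"offset": [-0.5,0.7,-2],"spin": 0},
    {"offset": [-0.5,0.7,-4],"spin": 0},
    {"offset": [-0.5,0.7,-6],"spin": 0},
    {"offset": [-0.5,0.7,-8],"spin": 0},
    {"offset": [-0.5,0.7,-10.1],"spin": 0},
    {"offset": [-0.5,0.7,-10.1],"spin": 0},
    {"offset": [-0.5,0.7,-10.1],"spin": 0}
  ]
}}

```text
time_s: 12.37
eef_pos: [484.4, 253.7, 39.8]
ee_rot: [-0.0, 0.997, 0.081, 0.001]
force: [-0.4, 1.2, 0.3]
grip_width: 0.999
grip_force: 0.0
```

>>> {"api": "send_rows", "payload": {
  "targets": [
    {"offset": [0,0,0],"spin": 0},
    {"offset": [0,0,0],"spin": 0},
    {"offset": [0,0,0],"spin": 0},
    {"offset": [0,0,0],"spin": 0},
    {"offset": [0,0,0],"spin": 0},
    {"offset": [0,0,0],"spin": 0},
    {"offset": [0,0,0],"spin": 0},
    {"offset": [0,0,0],"spin": 0}
  ],
  "grip": 0.3,
  "squeeze": 30
}}

```text
time_s: 13.03
eef_pos: [484.3, 253.5, 39.6]
ee_rot: [-0.0, 0.997, 0.081, 0.001]
force: [-0.4, 0.3, 6.7]
grip_width: 0.457
grip_force: 29.9
```

>>> {"api": "send_rows", "payload": {
  "targets": [
    {"offset": [0,0,3],"spin": 0},
    {"offset": [0,0,6],"spin": 0},
    {"offset": [0,0,9],"spin": 0},
    {"offset": [0,0,12],"spin": 0},
    {"offset": [0,0,14],"spin": 0},
    {"offset": [0.5,-3,15],"spin": 0},
    {"offset": [1.3,-6,15],"spin": 0},
    {"offset": [2.2,-9,15],"spin": 0}
  ]
}}

```text
time_s: 13.7
eef_pos: [505.9, 162.5, 189.5]
ee_rot: [-0.0, 0.997, 0.082, 0.001]
force: [0.3, -0.3, -1.8]
grip_width: 0.46
grip_force: 30.9
```

>>> {"api": "send_rows", "payload": {
  "targets": [
    {"offset": [0.8,-3,0],"spin": 0},
    {"offset": [1.7,-6,0],"spin": 0},
    {"offset": [2.6,-9,0],"spin": 0},
    {"offset": [3.5,-12,0],"spin": 0},
    {"offset": [4.2,-14,0],"spin": 0},
    {"offset": [4.6,-15.6,0],"spin": 0},
    {"offset": [4.6,-15.6,0],"spin": 0},
    {"offset": [4.6,-15.6,0],"spin": 0}
  ]
}}

```text
time_s: 14.37
eef_pos: [551.7, 6.9, 188.4]
ee_rot: [-0.0, 0.997, 0.081, -0.0]
force: [0.2, 1.1, -1.0]
grip_width: 0.456
grip_force: 30.9
```

```bash
python3 - <<'E'
from rel import *
s,_,P=shot('scene','s8');e=ctrl.sense();print(e['eef_pos'].round(1),e['force'].round(1),e['grip_width'])
Q=sel(P,(490,600),(-60,60),(85,260))
C=sel(P,(490,545),(-60,60),(85,104));print('rim',rect(C))
f=lambda im,u,v:cv2.resize(im[v:v+100,u:u+100],(600,600),interpolation=cv2.INTER_CUBIC)[...,::-1]
cv2.imwrite('pics/c5.png',f(s,180,150))
u=np.array([647.3,22.8,1.4]);c=u+np.array([-94*.987,-94*.161,70]);
im=s;orange=(im[...,0].astype(int)>im[...,2]+50)&(P[...,2]>90)&(P[...,1]<80)&(P[...,1]>-60)&(P[...,0]>480)&(P[...,0]<620)
B=P[orange];print(len(B),B.min(0),B.max(0))
def g(a): return np.hypot(B[:,0]-a[0],B[:,1]-a[1])-20
if len(B)>20:
    k=B[:,2]<np.percentile(B[:,2],70)
    B=B[k];r=least_squares(g,[555,7],loss='soft_l1');print('bottle',r.x,'want (scene frame)',c)
E
```

```text
[551.6   7.6 188.5] [ 0.3 -0.5 -1. ] 0.45551731459330963
rim (array([526.2,  14.6]), array([51., 21.]), 71.89)
1725 [480.02787163 -55.83581269  94.25835279] [618.07213563  79.51556348 517.38321098]
bottle [565.10782187   3.93179799] want (scene frame) [554.522   7.666  71.4  ]
```

View pics/c5.png

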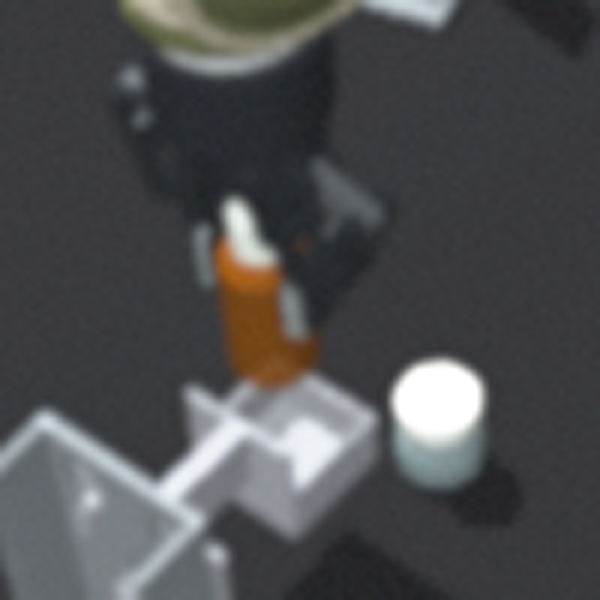

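The bottle hangs upright in the grip above the cup (crop, bottle at (265,320), cup at (310,440)). I'll tighten the mask to measure its offset.

```bash
python3 - <<'E'
from rel import *
z=np.load('pics/s8.npz');im=z['im'].astype(int);P=cloud('scene',z['d'])
m=(im[...,0]>2.2*im[...,2])&(im[...,0]>90)&(P[...,2]>145)&(P[...,2]<215)&(abs(P[...,1]-7)<40)&(abs(P[...,0]-553)<40)
B=P[m];print(len(B),B.min(0).round(),B.max(0).round())
r=least_squares(lambda a:np.hypot(B[:,0]-a[0],B[:,1]-a[1])-20,[555,7],loss='soft_l1');print(r.x.round(1),'want 554.5 7.7',r.cost/len(B))
E
```

```text
138 [546.   3. 156.] [574.  28. 215.]
[552.8   6.1] want 554.5 7.7 0.3789911612979335
```

>>> {"api": "send_rows", "payload": {
  "targets": [
    {"offset": [0.1,0.1,-1],"spin": 0},
    {"offset": [0.1,0.1,-2.5],"spin": 0},
    {"offset": [0.1,0.1,-4],"spin": 0},
    {"offset": [0.1,0.1,-5.5],"spin": 0},
    {"offset": [0.1,0.1,-6.6],"spin": 0},
    {"offset": [0.1,0.1,-7],"spin": 0},
    {"offset": [0.1,0.1,-7],"spin": 0},
    {"offset": [0.1,0.1,-7],"spin": 0}
  ]
}}

```text
time_s: 15.08
eef_pos: [553.0, 8.5, 118.8]
ee_rot: [0.0, 0.997, 0.081, 0.0]
force: [1.0, -0.2, -1.0]
grip_width: 0.458
grip_force: 30.9
```

>>> {"api": "send_rows", "payload": {
  "targets": [
    {"offset": [0,0,-0.2],"spin": 0},
    {"offset": [0,0,-0.4],"spin": 0},
    {"offset": [0,0,-0.6],"spin": 0},
    {"offset": [0,0,-0.6],"spin": 0}
  ]
}}

```text
time_s: 15.42
eef_pos: [552.7, 8.2, 112.2]
ee_rot: [-0.0, 0.997, 0.081, -0.0]
force: [-0.0, -0.6, -0.8]
grip_width: 0.462
grip_force: 30.9
```

>>> {"api": "send_rows", "payload": {
  "targets": [
    {"offset": [0,0,-0.15],"spin": 0},
    {"offset": [0,0,-0.25],"spin": 0},
    {"offset": [0,0,-0.25],"spin": 0}
  ]
}}

```text
time_s: 15.67
eef_pos: [552.9, 8.2, 110.1]
ee_rot: [0.0, 0.997, 0.081, 0.0]
force: [-0.8, -0.3, 1.3]
grip_width: 0.453
grip_force: 31.1
```

>>> {"api": "send_rows", "payload": {
  "targets": [
    {"offset": [0,0,-0.1],"spin": 0},
    {"offset": [0,0,-0.1],"spin": 0},
    {"offset": [0,0,-0.1],"spin": 0}
  ]
}}

```text
time_s: 15.92
eef_pos: [553.0, 8.2, 109.8]
ee_rot: [0.0, 0.997, 0.081, 0.0]
force: [-2.9, 0.7, 7.4]
grip_width: 0.457
grip_force: 31.6
```

>>> {"api": "send_rows", "payload": {
  "targets": [
    {"offset": [0,0,0.05],"spin": 0},
    {"offset": [0,0,0.05],"spin": 0},
    {"offset": [0,0,0.05],"spin": 0},
    {"offset": [0,0,0.05],"spin": 0},
    {"offset": [0,0,0.05],"spin": 0},
    {"offset": [0,0,0.05],"spin": 0}
  ],
  "grip": 0.85
}}

```text
time_s: 16.42
eef_pos: [552.8, 8.2, 109.3]
ee_rot: [-0.0, 0.997, 0.081, -0.0]
force: [0.1, 0.1, 0.5]
grip_width: 0.849
grip_force: 0.0
```

>>> {"api": "send_rows", "payload": {
  "targets": [
    {"offset": [0,0,1],"spin": 0},
    {"offset": [0,0,3],"spin": 0},
    {"offset": [0,0,6],"spin": 0},
    {"offset": [0,0,9],"spin": 0},
    {"offset": [0,0,12],"spin": 0},
    {"offset": [-3,3,12],"spin": 0},
    {"offset": [-6,6,12],"spin": 0},
    {"offset": [-9,9,12],"spin": 0}
  ]
}}

```text
time_s: 17.08
eef_pos: [463.2, 97.3, 230.3]
ee_rot: [0.0, 0.997, 0.081, 0.001]
force: [1.1, 0.1, -0.0]
grip_width: 0.853
grip_force: 0.0
```

>>> {"api": "send_rows", "payload": {
  "targets": [
    {"offset": [-3,3,0],"spin": 0},
    {"offset": [-6,6,0],"spin": 0},
    {"offset": [-8,9,0],"spin": 0},
    {"offset": [-8,9,0],"spin": 0},
    {"offset": [-8,9,0],"spin": 0}
  ]
}}

```text
time_s: 17.5
eef_pos: [383.7, 187.7, 230.4]
ee_rot: [-0.0, 0.997, 0.083, 0.001]
force: [1.3, 0.2, 0.1]
grip_width: 0.848
grip_force: 0.0
```

```bash
python3 - <<'E'
from rel import *
from scipy.spatial.transform import Rotation as R
s,_,P=shot('scene','s9');t=shot('top','t9')[0]
f=lambda im,u,v:cv2.resize(im[v:v+80,u:u+80],(400,400),interpolation=cv2.INTER_CUBIC)[...,::-1]
cv2.imwrite('pics/c6.png',np.hstack([f(s,170,170),f(t,210,110)]))
u=(647.3,22.8,1.4);Q=sel(P,(490,700),(-60,110),(55,150))
d=(Q-u)@R.from_euler('z',.162).as_matrix()
d=d[(d[:,0]<-2)&(d[:,0]>-60)&(np.abs(d[:,1])<50)]
F=lambda a:sdist(HB,(d-[a[0],a[1],a[2]])@R.from_euler('zyx',[a[4],a[3],a[5]]).as_matrix())
r=least_squares(F,[0,0,70,-.03,0,0],loss='soft_l1',f_scale=1.5,x_scale=[1,1,1,.02,.02,.02]);print(r.x.round(3))
B=sel(P,(500,600),(-40,60),(150,185));k=B[B[:,2]>B[:,2].max()-8];print('cap',k.mean(0),rect(k))
E
```

```text
[ 5.200e-01 -7.830e-01  6.972e+01 -5.900e-02  3.000e-03 -1.000e-02]
cap [550.75955061   8.35351497 169.87943313] (array([550.2,   7.7]), array([26. , 22.8]), 30.02)
```

View pics/c6.png

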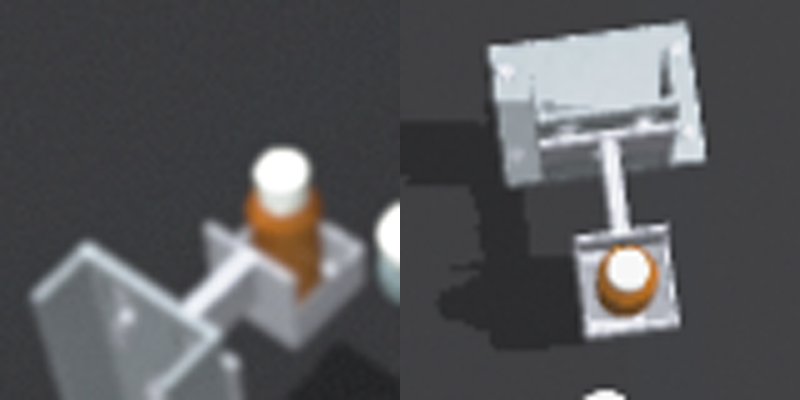

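The bottle stands upright in the cup (left crop (283,220), right crop (627,275)). The holder is still home at z ≈ 69.7 mm, and the robot is clear of everything.

```bash
python3 -c "
from rig import ctrl
print(ctrl.finish_job())"
```

```text
the job is handed in; nothing more can be done
None
```

The holder is hooked into both slots and pushed down to a hard stop at its home height, the bottle stands upright in its cup, and the job is handed in at about 18 s. I inferred the catch click from the seated height and did not see it directly.

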